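Swing down the hood's ceiling hatch with the hook pole

ROBOT

A 6-joint arm with a two-finger parallel gripper is mounted at the origin on a cart in front of the work surface, level with it; the furniture and walls round the work are solid. World frame = base frame: x ahead of the robot, y to its left, z up, the work surface at z = 0. Lengths are in m, angles in rad, forces in N, time in s.
With the tool pointing down it reaches from about 0.35 to 0.775 m from the base axis. Payload 5.5 kg.
Tool frame: the origin (TCP) lies on the mounting face of the last link; the fingertips stand 173 mm ahead of it and the grasp point (between the pads) lies 155 mm ahead of it; z points along the fingers, y is the direction in which the jaws open and shut (so a half turn about z gives the same grasp; the last joint's range is limited). The gripper opens to 85 mm and grips with 20 to 120 N. Pads are 22 mm wide; open, the fingers measure 114 mm over their backs; the gripper's body (76 mm by 85 mm) begins 54 mm behind the grasp point. The pads swing forward as they close: fully open they stand 13 mm farther back than shut.
Start: joints at [-0.14, 0.313, 0.046, 1.304, 0, 1.431], TCP at [0.575, -0, 0.405] pointing down, gripper open.
Joint ranges: [-2.76, 2.76], [-0.86, 1.69], [-1.03, 1.26], [-2.2, 2.34], [-1.47, 1.5], [-3.14, 3.14]. Speed limits (rad/s): [2.57, 2.57, 3.14, 3.14, 3.14, 3.14].

INTERFACE

Orientations are given as a unit quaternion [w, x, y, z].
In Python, from workcell import * gives the robot as it stands. The module is installed in compiled form; this text tells all that it offers.
- The arm moves only by the shell command python3 -m crank 'ROWS' [FORCE]. ROWS is JSON, a list of rows, each a list of 7 numbers: the shift along the tool's x, y, z in mm, then the turn, a rotation vector about the tool's x, y, z in degrees, then the opening, from 0 (shut) to 1 (fully open). A call has exactly 8 rows; each row shifts and turns the commanded pose from where the row before left it, along the tool's axes as they then stand; what a row does not reach is not made up. A row lasts 1/8 s, in which the tool goes at most 62.5 mm and 10.7 degrees, less where a joint would pass 70% of its speed; a pose out of reach is approached as far as the arm can. A call with a gripper value outside its range is refused whole. The fingers move at their own pace and stop on an object; FORCE is the grip in N (left out, the last holds). Time passes only in rows, so rows that do not move let the fingers close, or fill a call up. It gives the time, the measured TCP pose, the force and the opening at its end, in the units of the state.
- get_state(): the state, without advancing time (a new reading comes with each control period).
- read_camera(name): name is "scene" or "side" or "wrist"; returns the picture (400x640x3 uint8, blue, green, red); there is no depth.
- calibration(name): a dict with "fx", "fy", "cx", "cy" (pixels), "extrinsics" (4x4, takes a point from world to camera coordinates). Camera axes: x right, y down, z forward; pixel columns grow to the right and rows downward; lengths in m; the calibration is good to about 2 mm. A picture is of the moment at which its call begins: read the wrist's pose just before it. calibration takes no time and is no camera call; for the wrist camera it gives the pose at the moment of the call.
- hand_in(): hands the job in, once; it reports no verdict.
The state is a dict: "clock": time; "joint_pos": joint angles; "qvel": joint speeds; "tau": joint torques, N m; "tcp_pos": TCP position; "orientation": TCP orientation; "wrist_force": force on the tool from outside, world axes, zero at the start; "ft_torque": the same for the moment, N m; "finger_gap": finger opening in m.
Only numpy, scipy, OpenCV 4.12 (cv2) and the standard library are available. Lean on these libraries where they do the work, as an engineer would, in place of code of your own. Each camera call takes 0.05 s, during which the arm holds its last target.

TASK

Open the filter hatch in the ceiling of the small extraction hood with the hook pole: take the pole from its cradle, put its side prong through the eye on the hatch's front edge, and swing the hatch down as far as it goes, never touching the hood or hatch with hand or arm. Then unhook, leave the hatch hanging open, and lay the pole back in its cradle just as it lay. Leave the bottle, cup and jar that stand nearby where they are.

Things in the scene. Friction and masses are not known exactly. Their poses are not given: they have to be found in the camera images.
- hood: white extraction hood on two posts, fixed. Origin on the bench below the middle of the hatch's hinge; x level from front to back, y left, z up. Base plate x -60..20, y +-100, 8 high; posts at x 6, y +-87, 18 square; casing x -98..20, y +-80, z 322..386 (front wall from 344); brow plate x -157..-98, y +-82, z 369..375 with a 73 mm notch in the middle over the eye. All mm.
- hatch (a joint): angle of the hatch, rad: 0 = shut (panel level, forming the hood's ceiling), 1.35 = the stop, fully down. It starts shut or ajar (0 to 0.2). A stiff hinge: it stays where it is left; moving it takes about 1 to 2 N at the eye all the way.
- hatch_hinge (a point): middle of the hatch's hinge line, 322 mm above the bench at the back of the hatch; the line runs along the hood's y. The brow bars a hand hanging straight down from following the hatch to the end: by then the pole must slope up to the eye 25 to 35 degrees, the hand tilted as much, leaning back to the robot.
- hatch_eye (a point): centre of the eye, a steel ring on edge in the middle of the hatch's front edge: hole 36 mm wide, facing sideways (along the hood's y), wire 6 mm. Hatch: metal panel 90 deep, 130 wide, 5 mm thick. The eye is 118 mm from the hinge line and swings about it down and away from the robot. Axes turn with the hatch: x from eye to hinge, y left along the hole.
- pole_grip (a point): middle of the black rubber sleeve (70 long, 16 x 16 mm) of the hook pole, on its centre line: the place to grip. Square 12 mm bar 220 mm long, about 80 g; x runs along it to the hook end, 120 mm from this point (butt cap 108 mm the other way); y the way the prong points, z up.
- pole_prong_tip (a point): centre of the 11 mm ball ending the prong, a steel rod 8 mm thick that sticks out square to the pole at its hook end, to the left seen from the butt (so it enters the eye from the right). At (120, 44, 0) mm from pole_grip in the pole's axes.
- cradle: grey fixed cradle holding the pole level, its centre line 71 mm above the bench: base plate 180 x 70 x 8 mm, two forks 14 mm thick 68 mm before and behind the middle, slots about 18 mm wide at the pole and wider above, fork tops 89 mm above the bench. Origin on the bench at the plate's middle; x along the pole to its hook end, y left, z up.
- cradle_mid (a point): point of the cradle where pole_grip lies when the pole is in place: 71 mm above the cradle's origin.
- cradle_prong (a point): point of the cradle's frame where the prong's tip lies when the pole is in place.
- blue_bottle_mid (a point): middle of the bystanding blue bottle, 81 mm in diameter, 142 mm high.
- cup_mid (a point): middle of the bystanding open pale cup, 74 mm in diameter, 90 mm high.
- jar_mid (a point): middle of the bystanding jar, 60 mm in diameter, 149 mm high.

How it is judged:
By the outcome, as a careful person would: the job done as asked, in the order asked, and still so for the second after the job is handed in, with the robot touching nothing.
It also fails if it takes over 67 s, if anything falls off the work surface, if the arm or the gripper's body presses on something with over 40 N, if the wrist force passes 120 N, or if a joint passes its speed limit or range.

## Working session

There is one attempt and no reset: what is moved stays moved. The work goes in short steps, Python scripts to look and compute and a shell command to move; the robot and the scene stay as the last step left them, time stands still between calls to the robot, and variables do not carry over. Pictures are saved under pics/ and viewed, and the job is handed in when it is done.

```bash
mkdir -p pics; ls; python3 - <<'E'
from workcell import *
import cv2, numpy as np
np.set_printoptions(precision=4,suppress=True)
s=get_state()
for k,v in s.items(): print(k,np.round(v,4))
for n in ["scene","side","wrist"]:
    c=calibration(n); print(n,c["fx"],c["fy"],c["cx"],c["cy"]); print(np.array(c["extrinsics"]))
    cv2.imwrite(f"pics/a_{n}.png",read_camera(n))
E
```

```text
pics
clock 0.0
joint_pos [-0.1396  0.314   0.045   1.3036 -0.      1.4312]
qvel [-0.0004  0.     -0.0001 -0.0015 -0.0013 -0.0011]
tau [ -0.0029 -48.0629  29.8531   0.0195  -0.0004  -0.    ]
tcp_pos [ 0.5748 -0.      0.4038]
orientation [-0.0007  0.7071  0.7071 -0.0006]
wrist_force [0.1476 0.8625 0.0263]
ft_torque [-0.0743 -0.0366  0.0392]
finger_gap 0.0855
scene 408.48907057696255 408.48907057696255 320.4622601954959 200.0376141601122
[[ 0.5787 -0.8155 -0.0056 -0.2552]
 [-0.5468 -0.3829 -0.7446  0.4685]
 [ 0.6051  0.434  -0.6675  1.1983]
 [ 0.      0.      0.      1.    ]]
side 385.8283719766153 385.8283719766153 314.9540716517835 200.7835364487526
[[ 0.8837 -0.4677  0.0172 -0.4652]
 [-0.1475 -0.3132 -0.9382  0.2708]
 [ 0.4441  0.8266 -0.3457  1.0392]
 [ 0.      0.      0.      1.    ]]
wrist 291.99905845081054 291.99905845081054 319.71300858082174 199.13340630757543
[[ 1.     -0.0004 -0.0028 -0.5744]
 [ 0.0003 -0.9616  0.2745 -0.0356]
 [-0.0028 -0.2745 -0.9616  0.3798]
 [ 0.      0.      0.      1.    ]]
```

View pics/a_scene.png

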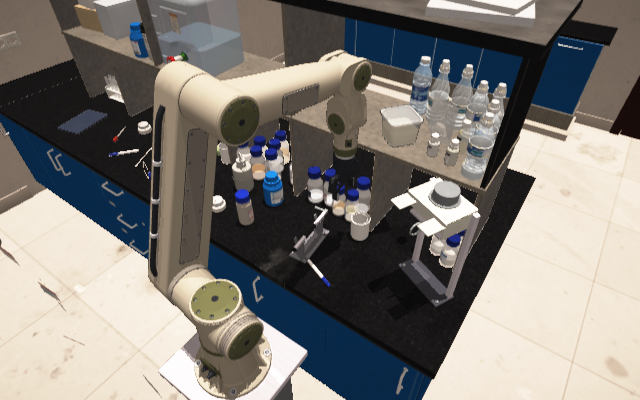

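View pics/a_side.png

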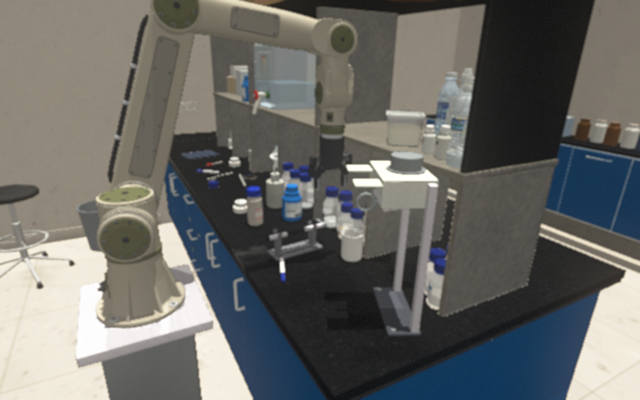

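View pics/a_wrist.png

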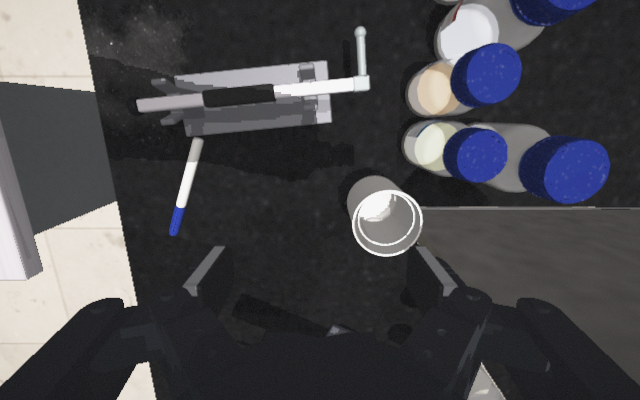

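The wrist view shows the pole from butt (140,105) to hook end (365,83), with the prong ball at (361,32). The cup is at (385,220). The hood is at (440,230) in scene and (395,200) in side.

```bash
cat > h.py <<'E'
import numpy as np, cv2
np.set_printoptions(precision=4,suppress=True)
from workcell import *
def K(c): return np.array([[c["fx"],0,c["cx"]],[0,c["fy"],c["cy"]],[0,0,1.]])
def ray(c,uv):
    E=np.array(c["extrinsics"]);R,t=E[:3,:3],E[:3,3]
    d=R.T@np.linalg.solve(K(c),[uv[0],uv[1],1.]); return -R.T@t,d/np.linalg.norm(d)
def plane(c,uv,z):
    o,d=ray(c,uv); return o+d*(z-o[2])/d[2]
def tri(*cu):
    A=np.zeros((3,3));b=np.zeros(3);L=[]
    for c,uv in cu:
        o,d=ray(c,uv);P=np.eye(3)-np.outer(d,d);A+=P;b+=P@o;L.append((o,P))
    p=np.linalg.solve(A,b); return p,[np.linalg.norm(P@(p-o))*1000 for o,P in L]
def proj(c,p):
    E=np.array(c["extrinsics"]);q=E[:3,:3]@np.asarray(p,float)+E[:3,3];return (K(c)@(q/q[2]))[:2]
E
python3 - <<'E'
from h import *
c=calibration("wrist")
for n,p in dict(butt=(138,106),hook=(368,83),ball=(361,32),s0=(203,98),s1=(275,92)).items(): print(n,plane(c,p,.071))
cup=plane(c,(387,220),.09);print("cup",cup)
im=cv2.imread("pics/a_scene.png");cv2.imwrite("pics/b_scene.png",cv2.resize(im[160:320,360:520],None,fx=3.7,fy=3.7,interpolation=cv2.INTER_CUBIC))
im=cv2.imread("pics/a_side.png");cv2.imwrite("pics/b_side.png",cv2.resize(im[140:340,320:470],None,fx=3,fy=3,interpolation=cv2.INTER_CUBIC))
im=cv2.imread("pics/a_wrist.png");cv2.imwrite("pics/b_wrist.png",cv2.resize(im[20:150,120:390],None,fx=2.9,fy=2.9,interpolation=cv2.INTER_CUBIC))
E
```

```text
butt [0.3951 0.0791 0.071 ]
hook [0.6215 0.1002 0.071 ]
ball [0.613  0.1443 0.071 ]
s0 [0.4602 0.0865 0.071 ]
s1 [0.5312 0.092  0.071 ]
cup [ 0.6441 -0.0335  0.09  ]
```

View pics/b_scene.png

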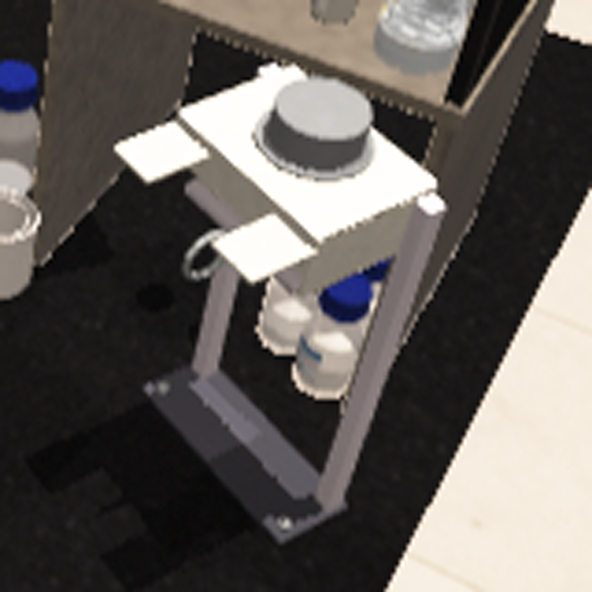

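View pics/b_side.png

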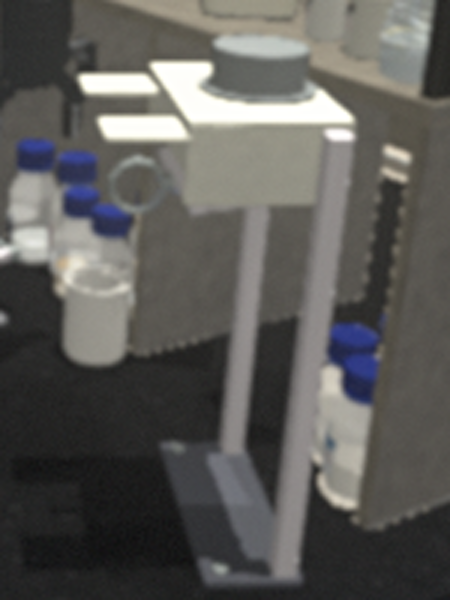

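View pics/b_wrist.png

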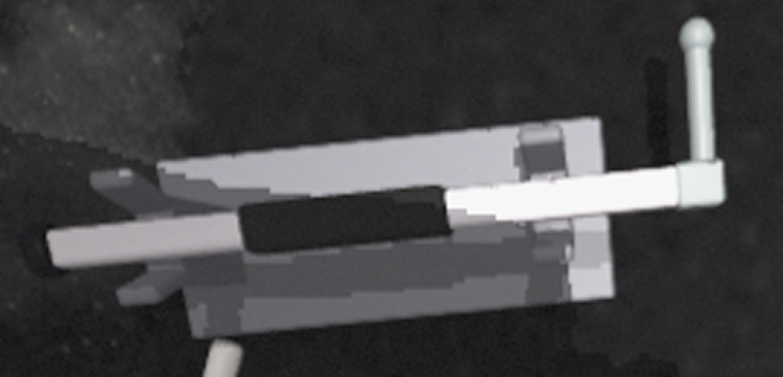

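```bash
cat > fit.py <<'E'
from h import *
def kab(A,B):
    A=np.array(A);B=np.array(B);a=A.mean(0);b=B.mean(0)
    X=(A-a);Y=(B-b);th=np.arctan2((X[:,0]*Y[:,1]-X[:,1]*Y[:,0]).sum(),(X*Y).sum())
    R=np.array([[np.cos(th),-np.sin(th)],[np.sin(th),np.cos(th)]]);t=b-R@a
    return th,t,np.linalg.norm(A@R.T+t-B,axis=1)*1000
E
python3 - <<'E'
from fit import *
cs,cd=calibration("scene"),calibration("side")
S=lambda p:(p[0]/3.7+360,p[1]/3.7+160)
D=lambda p:(p[0]/3+320,p[1]/3+140)
brow=[(-157,82),(-98,82),(-98,36.5),(-157,36.5),(-157,-36.5),(-98,-36.5),(-98,-82),(-157,-82)]
bs=[(115,150),(178,122),(208,155),(150,182),(213,245),(270,212),(318,252),(255,282)]
bd=[(78,75),(150,72),(158,93),(85,95),(97,117),(178,115),(190,137),(105,140)]
base=[(-60,100),(-60,-100),(20,-100)]
Bs=[(147,385),(281,540),(345,505)]; Bd=[(160,443),(205,585),(301,578)]
cas=[(-98,80),(-98,-80),(20,-80)]
Cs=[(178,115),(318,240),(438,187)];Cd=[(150,62),(190,122),(352,125)]
for nm,c,F,L in (("scene",cs,S,((brow,bs,.375),(base,Bs,.008),(cas,Cs,.386))),("side",cd,D,((brow,bd,.375),(base,Bd,.008),(cas,Cd,.386)))):
    AA=[];BB=[]
    for m,px,z in L:
        A=[np.array(x)/1000 for x in m];B=[plane(c,F(p),z)[:2] for p in px];AA+=A;BB+=B
        th,t,r=kab(A,B);print(nm,z,np.degrees(th),t,r)
    th,t,r=kab(AA,BB);print(nm,"all",np.degrees(th),t,r)
    # measured eye
# eye: ring centre
es=(203,257);ed=(137,184)
p,r=tri((cs,S(es)),(cd,D(ed)));print("eye",p,r)
# pole
c=calibration("wrist")
W=lambda p:(p[0]/2.9+120,p[1]/2.9+20)
for n,q,z in (("butt",(50,247),.073),("hook",(722,184),.073),("ball",(696,33),.071),("s0",(241,228),.079),("s1",(448,208),.079),("slmid",(345,219),.075)): print(n,plane(c,W(q),z))
E
```

```text
scene 0.375 -25.020762787059805 [ 0.6008 -0.3485] [3.8469 3.7329 2.2859 0.8567 2.0794 4.4096 1.1811 1.4172]
scene 0.008 -27.07162599980322 [ 0.6037 -0.3488] [3.4029 2.5691 4.4298]
scene 0.386 -25.729688849747568 [ 0.5979 -0.3492] [2.2353 2.6718 2.4803]
scene all -25.555270634794468 [ 0.6004 -0.349 ] [4.7407 3.4085 2.2171 1.1352 2.7072 3.9279 1.1879 1.8488 6.449  4.6505
 5.1091 3.5022 0.8761 4.9363]
side 0.375 -24.441393114271907 [ 0.6024 -0.3498] [ 2.8587 13.216   6.6297 12.2315  2.4926  7.3777  1.594   6.7639]
side 0.008 -25.385158733879557 [ 0.6025 -0.3482] [1.7604 2.822  3.9199]
side 0.386 -28.051305008547942 [ 0.5986 -0.3546] [5.1305 4.4536 3.271 ]
side all -25.481746405562053 [ 0.6011 -0.3511] [ 1.453  12.8863  6.6917 13.3614  1.4954  7.6786  0.5983  7.1929  2.5639
  0.3359  7.0594  5.0773  2.1263  9.9016]
eye [ 0.4973 -0.295   0.3057] [np.float64(2.7829806925270417), np.float64(2.7829806925269764)]
butt [0.3956 0.0798 0.073 ]
hook [0.6221 0.0996 0.073 ]
ball [0.6121 0.1448 0.071 ]
s0 [0.4633 0.0855 0.079 ]
s1 [0.5318 0.0917 0.079 ]
slmid [0.4968 0.0886 0.075 ]
```

```bash
python3 -m crank '[[44,-39,0,0,0,0,1],[45,-39,0,0,0,0,1],[0,0,0,0,0,-10.5,1],[0,0,0,0,0,-10.5,1],[0,0,0,0,0,-10.5,1],[0,0,0,0,0,-10.5,1],[0,0,0,0,0,-10.5,1],[0,0,0,0,0,-10.5,1]]'
python3 -m crank '[[0,0,20,0,0,-10.5,1],[0,0,20,0,0,-10.5,1],[0,0,20,0,0,-10.5,1],[0,0,20,0,0,-0.7,1],[0,0,20,0,0,0,1],[0,0,0,0,0,0,1],[0,0,0,0,0,0,1],[0,0,0,0,0,0,1]]'
python3 - <<'E'
from h import *
s=get_state();print(s["joint_pos"],s["tcp_pos"],s["orientation"],s["wrist_force"])
cv2.imwrite("pics/c_wrist.png",read_camera("wrist"))
E
```

```text
clock: 1.15
tcp_pos: [0.4969, 0.089, 0.4044]
orientation: [-0.0, 0.23, 0.973, -0.0]
wrist_force: [0.4, 0.8, -0.2]
finger_gap: 0.0853
clock: 2.15
tcp_pos: [0.4975, 0.089, 0.3057]
orientation: [0.001, -0.045, 0.999, -0.0]
wrist_force: [0.2, -0.1, -0.7]
finger_gap: 0.0851
[ 0.0181  0.2326 -0.3124  1.024   0.     -0.0727] [0.4975 0.089  0.3057] [ 0.0009 -0.0454  0.999  -0.    ] [ 0.2106 -0.0936 -0.6811]
```

View pics/c_wrist.png

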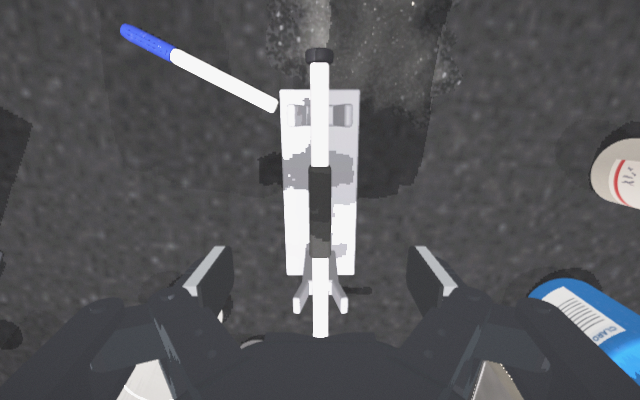

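The pole is centred at column 320 and vertical in the image. The sleeve spans rows 166–257, and the open jaws straddle it.

```bash
python3 - <<'E'
from h import *
im=cv2.imread("pics/c_wrist.png").astype(int)
m=im[:,312:328].max(2).mean(1)
print("dark rows",[i for i in range(100,330) if m[i]<90][:1],[i for i in range(100,330) if m[i]<90][-1:])
for r in (100,140,200,230,290,320):
    g=im[r].max(1); 
    print(r,g[300:340])
c=calibration("wrist")
for uv,z in (((320,166.5),.079),((320,257.5),.079),((320,48),.079),((320,100),.077),((320.5,320),.077)): print(plane(c,uv,z))
s=calibration("scene")
for n,uv in (("jar base",(246,221)),("blue base",(273,202)),("cup base",(360,238))): print(n,plane(s,uv,0))
E
```

```text
dark rows [167] [237]
100 [247 247 218 168 168 169 168 167 168 168 213 244 247 247 247 247 247 247
 247 247 247 247 247 247 247 247 247 247 240 221 218 218 219 219 219 219
 219 218 219 218]
140 [247 247 247 247 247 247 247 247 247 247 220 240 247 247 247 247 247 247
 247 247 247 247 247 247 247 247 247 247 233 218 216 217 218 216 216 219
 218 219 218 219]
200 [247 247 247 247 247 247 247 247 221 108  62  62  66  64  65  65  66  67
  66  63  66  66  66  65  66  64  64  66  63  64  60 193 213 212 214 212
 213 213 214 213]
230 [247 247 247 247 246 246 247 247 247 167  67  72  75  76  75  76  76  78
  77  77  79  76  77  78  79  77  77  78  76  76  68 247 247 247 247 247
 247 247 247 247]
290 [140 143 148 160 174 178 178 178 178 247 247 246 240 247 247 247 247 247
 247 247 247 247 247 247 247 247 247 247 246 246 247 234 188 182 182 180
 171 159 150 142]
320 [ 80  83  84  84  89  89  89  88  88  89  89  83 105 247 247 247 247 247
 247 247 247 247 247 247 247 247 247 247 148  82  83  82  84  84  84  83
  86  88  90  91]
[0.4619 0.086  0.079 ]
[0.5295 0.0921 0.079 ]
[0.3895 0.0794 0.079 ]
[0.4193 0.0821 0.077 ]
[0.5853 0.0976 0.077 ]
jar base [0.4464 0.3678 0.    ]
blue base [0.5946 0.3529 0.    ]
cup base [ 0.6285 -0.0516  0.    ]
```

```bash
python3 -m crank '[[1,0,40,0,0,0,1],[0,0,30,0,0,0,1],[0,0,10,0,0,0,1],[0,0,0,0,0,0,1],[0,0,0,0,0,0,0],[0,0,0,0,0,0,0],[0,0,0,0,0,0,0],[0,0,0,0,0,0,0]]' 80
python3 - <<'E'
from h import *
s=get_state();print(s["joint_pos"],s["tcp_pos"],s["orientation"],s["wrist_force"],s["finger_gap"])
E
```

```text
clock: 3.2
tcp_pos: [0.4962, 0.0889, 0.2253]
orientation: [0.001, -0.045, 0.999, -0.0]
wrist_force: [0.7, -0.5, -0.4]
finger_gap: 0.0147
[ 0.0179  0.3082 -0.4305  0.831  -0.     -0.0729] [0.4962 0.0889 0.2253] [ 0.0005 -0.0454  0.999  -0.    ] [ 0.7303 -0.4874 -0.3505] 0.014690599361564407
```

```bash
python3 -m crank '[[0,0,-20,0,0,0,0],[0,0,-40,0,0,0,0],[0,0,-40,0,0,0,0],[0,0,-40,0,0,0,0],[0,0,-25,0,0,0,0],[0,0,-15,0,0,0,0],[0,0,0,0,0,0,0],[0,0,0,0,0,0,0]]'
cat > hood.py <<'E'
from fit import *
from scipy.spatial.transform import Rotation as R
O=np.array([.601,-.350,0]); YAW=-25.3
Rh=R.from_euler('z',YAW,degrees=True).as_matrix()
toh=lambda p:Rh.T@(np.asarray(p)-O)
tow=lambda p:O+Rh@np.asarray(p)
def tcp_for(prong,tilt,dy):
    """prong root line point at hook end located at hood xz=prong (x,z), pole centreline at y=dy"""
    Rp=R.from_euler('z',YAW,degrees=True)*R.from_euler('y',-tilt,degrees=True)
    tipw=tow([prong[0],dy,prong[1]])
    grip=tipw-Rp.apply([.120,0,0])
    Rt=Rp*R.from_euler('z',180,degrees=True)*R.from_euler('x',180,degrees=True)
    # tool x=-pole x, y=pole y, z=-pole z
    M=np.column_stack([-Rp.as_matrix()[:,0],Rp.as_matrix()[:,1],-Rp.as_matrix()[:,2]])
    return grip-.155*M[:,2],R.from_matrix(M)
def cur(s=None):
    s=s or get_state();q=s["orientation"];return np.array(s["tcp_pos"]),R.from_quat([q[1],q[2],q[3],q[0]])
def tip(p,r): # prong root and ball in world
    M=r.as_matrix();g=p+.155*M[:,2];root=g-.120*M[:,0];return g,root,root+.044*M[:,1]
E
python3 - <<'E'
from hood import *
s=get_state();p,r=cur(s);print(p,s["joint_pos"],s["finger_gap"])
cd=calibration("side");cs=calibration("scene")
for uv in ((137,184.5),(137,183),(139,184)):
    o,d=ray(cd,(uv[0]/3+320,uv[1]/3+140)); oh,dh=toh(o),Rh.T@d
    e=oh-dh*oh[1]/dh[1]; print("eye hood",e,"r",np.hypot(e[0],e[2]-.322),"theta",np.arctan2(.322-e[2],-e[0]), "scene crop px",(proj(cs,tow(e))-[360,160])*3.7)
for n in("side","scene"): cv2.imwrite(f"pics/d_{n}.png",read_camera(n))
E
```

```text
clock: 4.2
tcp_pos: [0.4957, 0.0889, 0.4034]
orientation: [-0.001, -0.045, 0.999, 0.0]
wrist_force: [-0.5, 0.5, -0.1]
finger_gap: 0.0148
[0.4957 0.0889 0.4034] [ 0.0179  0.1764 -0.136   1.2604 -0.     -0.0728] 0.01478922928923638
eye hood [-0.1162  0.      0.3091] r 0.11686269347562801 theta 0.11023873047783489 scene crop px [211.5847 254.9871]
eye hood [-0.1162  0.      0.3104] r 0.11681034218046718 theta 0.09953296342399098 scene crop px [211.752  253.8893]
eye hood [-0.1146 -0.      0.3096] r 0.1152784430006488 theta 0.10811737166975412 scene crop px [213.2503 253.8912]
```

View pics/d_side.png

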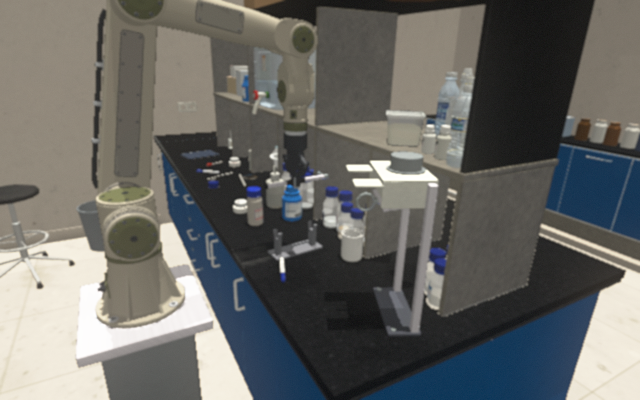

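```bash
python3 - <<'E'
from hood import *
p,r=cur()
t,rt=tcp_for((-.117,.190),15,-.080)
print("target tcp",t,"r",np.hypot(*t[:2]))
M=r.as_matrix()
print("shift tool mm",M.T@(t-p)*1000,"turn in tool frame",np.degrees((r.inv()*rt).as_rotvec()))
t2,_=tcp_for((-.117,.309),15,-.080);print("up",t2,rt.as_matrix().T@(t2-t)*1000)
E
```

```text
target tcp [ 0.32   -0.3056  0.3087] r 0.442494262582981
shift tool mm [ 210.5484 -377.0147   95.102 ] turn in tool frame [  3.9651 -14.781   30.3293]
up [ 0.32   -0.3056  0.4277] [ -30.7995    0.     -114.9452]
```

```bash
python3 -m crank '[[26,-47,4,0,0,0,0],[26,-47,12,0,0,0,0],[26,-47,12,0,0,0,0],[26,-47,13,0,0,0,0],[26,-47,13,0,0,0,0],[26,-47,13,0,0,0,0],[27,-47,14,0,0,0,0],[27,-48,14,0,0,0,0]]'
python3 -m crank '[[0,0,0,0,0,7.5,0],[0,0,0,0,0,8,0],[0,0,0,0,0,8,0],[0,0,0,0,0,7,0],[0,0,0,0,-7.5,0,0],[0,0,0,0,-7.5,0,0],[0,0,0,0,0,0,0],[0,0,0,0,0,0,0]]'
cat > st.py <<'E'
from hood import *
import sys
s=get_state();p,r=cur(s);g,ro,b=tip(p,r)
print("q",s["joint_pos"],"tcp",p,"F",s["wrist_force"],"gap",s["finger_gap"],"t",s["clock"])
M=r.as_matrix();px=Rh.T@-M[:,0]
print("hood: tip root",toh(ro),"ball",toh(b),"tilt",np.degrees(np.arcsin(px[2])),"yawerr",np.degrees(np.arctan2(px[1],px[0])))
tag=sys.argv[1] if len(sys.argv)>1 else None
if tag:
    a=read_camera("side");b_=read_camera("scene")
    cv2.imwrite(f"pics/{tag}.png",np.hstack([cv2.resize(a[120:260,300:430],(390,420),interpolation=cv2.INTER_CUBIC),cv2.resize(b_[160:300,370:500],(390,420),interpolation=cv2.INTER_CUBIC)]))
E
python3 st.py e1
```

```text
clock: 5.3
tcp_pos: [0.3199, -0.3068, 0.3086]
orientation: [-0.0, -0.045, 0.999, 0.0]
wrist_force: [0.6, 0.1, -0.7]
finger_gap: 0.0146
clock: 6.3
tcp_pos: [0.3208, -0.3054, 0.3094]
orientation: [0.126, 0.217, 0.968, -0.028]
wrist_force: [-0.0, 0.1, -0.9]
finger_gap: 0.0141
q [-0.9809  0.0052 -0.5878  0.7547  0.1322 -0.5242] tcp [ 0.3208 -0.3054  0.3094] F [-0.049   0.0936 -0.8631] gap 0.014110983499299061 t 6.3
hood: tip root [-0.1167 -0.0794  0.1902] ball [-0.1167 -0.0354  0.1902] tilt 14.82435213504129 yawerr -0.023226222679658768
```

View pics/e1.png

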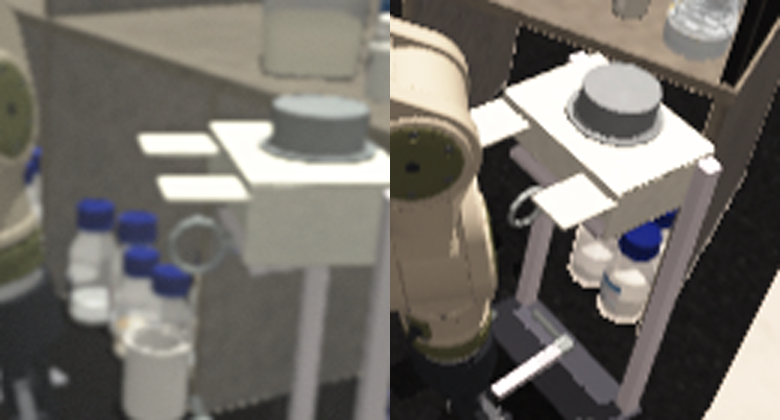

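```bash
python3 -m crank '[[-8,0,-29,0,0,0,0],[-8,0,-29,0,0,0,0],[-8,0,-29,0,0,0,0],[-7,0,-28,0,0,0,0],[0,0,0,0,0,0,0],[0,0,0,0,0,0,0],[0,0,0,0,0,0,0],[0,0,0,0,0,0,0]]'
python3 st.py e2
```

```text
clock: 7.4
tcp_pos: [0.3211, -0.3054, 0.4277]
orientation: [0.127, 0.217, 0.967, -0.028]
wrist_force: [-0.1, -1.1, -1.7]
finger_gap: 0.0145
q [-0.9808 -0.0676 -0.3562  1.0582  0.1333 -0.524 ] tcp [ 0.3211 -0.3054  0.4277] F [-0.0728 -1.0627 -1.7156] gap 0.014538105673055558 t 7.4
hood: tip root [-0.1163 -0.0792  0.3088] ball [-0.1163 -0.0352  0.3089] tilt 14.900533843206794 yawerr -0.01608773217817493
```

View pics/e2.png

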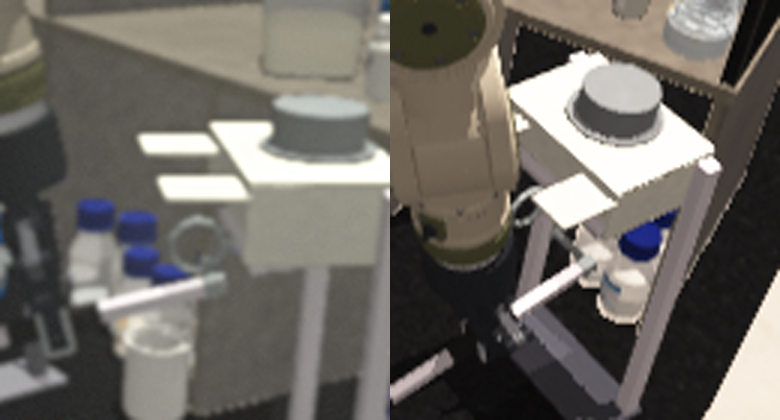

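```bash
python3 - <<'E'
from hood import *
p,r=cur();g,ro,b=tip(p,r)
cs,cd=calibration("scene"),calibration("side")
for n,x in (("root",ro),("ball",b),("ball in",tow([-.1163,.017,.309])),("eye",tow([-.117,0,.309])),("root in",tow([-.1163,-.027,.309]))):
    print(n,(proj(cd,x)-[300,120])*3,(proj(cs,x)-[370,160])*3+[390,0])
im=cv2.imread("pics/e2.png")
cv2.imwrite("pics/e2z.png",cv2.resize(np.hstack([im[180:340,120:270],im[160:320,480:630]]),None,fx=2.5,fy=2.5))
E
```

```text
root [215.7473 282.7003] [588.0854 261.3722]
ball [205.0233 260.5178] [556.1661 230.337 ]
ball in [193.207  237.2302] [519.9709 195.7878]
eye [195.913  244.6715] [530.8299 207.17  ]
root in [202.78   257.0453] [550.0341 225.0086]
```

View pics/e2z.png

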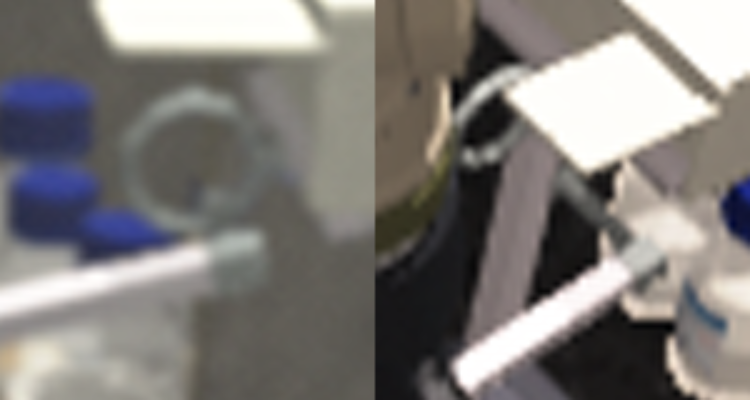

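```bash
python3 -m crank '[[0,9,0,0,0,0,0],[0,9,0,0,0,0,0],[0,9,0,0,0,0,0],[0,9,0,0,0,0,0],[0,9,0,0,0,0,0],[0,9,0,0,0,0,0],[0,0,0,0,0,0,0],[0,0,0,0,0,0,0]]'
python3 st.py e3
```

```text
clock: 8.5
tcp_pos: [0.3444, -0.2569, 0.4288]
orientation: [0.127, 0.217, 0.967, -0.029]
wrist_force: [-0.9, -0.3, -0.1]
finger_gap: 0.0147
q [-0.8599 -0.102  -0.3857  1.0468  0.1053 -0.4058] tcp [ 0.3444 -0.2569  0.4288] F [-0.8522 -0.3303 -0.0709] gap 0.014687222170142978 t 8.5
hood: tip root [-0.1158 -0.0255  0.3102] ball [-0.1158  0.0185  0.3102] tilt 15.011211372557552 yawerr 0.01235558957827274
```

View pics/e3.png

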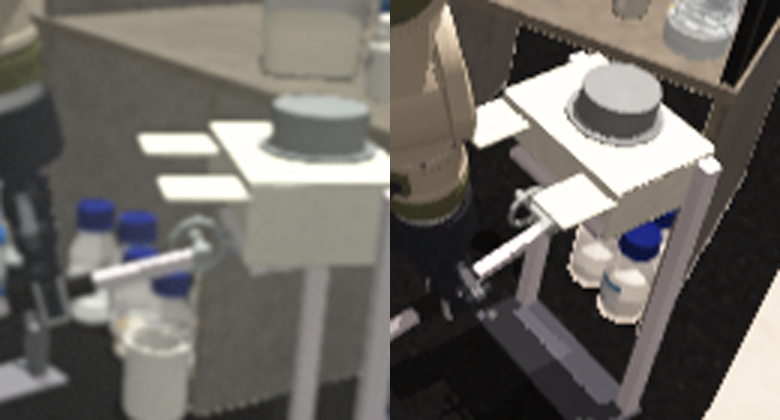

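The prong is through the ring, at about (200,240) in the side crop. Next I'll work out the pull-down rows along the arc.

```bash
cat > arc.py <<'E'
from hood import *
import sys
def pr(phi): return (-.118*np.cos(phi), .322-.118*np.sin(phi))
def plan(phis,tilts,dy,p,r):
    for f,t in zip(phis,tilts):
        P,Rr=tcp_for(pr(f),t,dy); M=r.as_matrix()
        print(round(f,2),round(t,1),np.round(M.T@(P-p)*1000,1),np.round(np.degrees((r.inv()*Rr).as_rotvec()),2))
        p,r=P,Rr
    print("end tcp hood",toh(p))
E
python3 - <<'E'
from arc import *
p,r=cur()
f=np.linspace(.1,1.4,15)[1:];plan(f,15+15*(f-.1)/1.2,-.0265,p,r)
E
```

```text
0.19 16.2 [ 5.9 -0.8 12.9] [-0.01 -1.15 -0.02]
0.29 17.3 [ 3.6 -0.  13.4] [-0.   -1.16 -0.  ]
0.38 18.5 [ 2.8  0.  13.4] [ 0.   -1.16  0.  ]
0.47 19.6 [ 2.  -0.  13.4] [ 0.   -1.16  0.  ]
0.56 20.8 [ 1.2  0.  13.2] [-0.   -1.16 -0.  ]
0.66 22.0 [ 0.4  0.  13.1] [ 0.   -1.16  0.  ]
0.75 23.1 [-0.3  0.  12.9] [-0.   -1.16 -0.  ]
0.84 24.3 [-1.1 -0.  12.6] [ 0.   -1.16  0.  ]
0.94 25.4 [-1.8  0.  12.3] [ 0.   -1.16  0.  ]
1.03 26.6 [-2.5  0.  11.9] [ 0.   -1.16 -0.  ]
1.12 27.8 [-3.2 -0.  11.4] [-0.   -1.16  0.  ]
1.21 28.9 [-3.8 -0.  11. ] [ 0.   -1.16 -0.  ]
1.31 30.1 [-4.4  0.  10.4] [ 0.   -1.16  0.  ]
1.4 31.2 [-5.   0.   9.9] [ 0.   -1.16  0.  ]
end tcp hood [-0.2031 -0.0265  0.276 ]
```

```bash
python3 -m crank '[[6,0,13,0,-1.2,0,0],[3.5,0,13.5,0,-1.2,0,0],[3,0,13.5,0,-1.2,0,0],[2,0,13.5,0,-1.2,0,0],[1,0,13,0,-1.2,0,0],[0.5,0,13,0,-1.2,0,0],[0,0,0,0,0,0,0],[0,0,0,0,0,0,0]]'
python3 st.py e4
```

```text
clock: 9.6
tcp_pos: [0.3526, -0.261, 0.349]
orientation: [0.188, 0.215, 0.957, -0.042]
wrist_force: [-0.5, -0.5, -1.9]
finger_gap: 0.0147
q [-0.8665 -0.0966 -0.606   0.7056  0.1561 -0.3965] tcp [ 0.3526 -0.261   0.349 ] F [-0.5324 -0.4849 -1.8745] gap 0.01470489215756974 t 9.6
hood: tip root [-0.093  -0.0257  0.2508] ball [-0.093   0.0183  0.2508] tilt 22.184148907884822 yawerr -0.018284517801214786
```

View pics/e4.png

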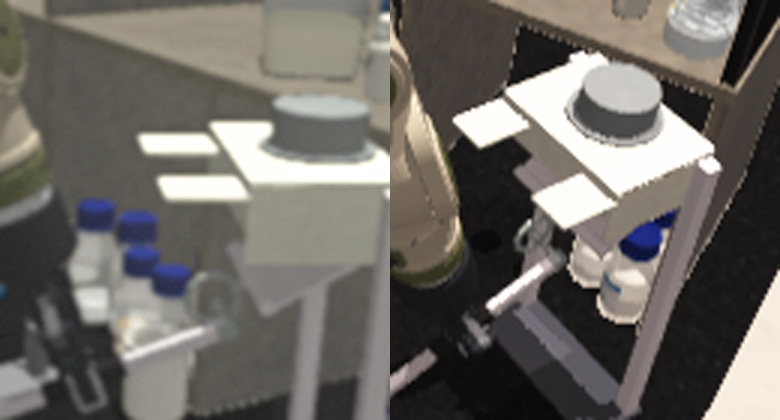

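```bash
python3 -m crank '[[0,0,13,0,-1.2,0,0],[-1,0,12.5,0,-1.2,0,0],[-2,0,12.5,0,-1.2,0,0],[-2.5,0,12,0,-1.2,0,0],[-3,0,11.5,0,-1.2,0,0],[-4,0,11,0,-1.1,0,0],[0,0,0,0,0,0,0],[0,0,0,0,0,0,0]]'
python3 st.py e5; python3 - <<'E'
from arc import *
p,r=cur();f=np.array([1.28,1.34,1.4,1.45,1.5,1.55]);plan(f,[30]*6,-.0265,p,r)
E
```

```text
clock: 10.7
tcp_pos: [0.3905, -0.2787, 0.289]
orientation: [0.247, 0.212, 0.944, -0.055]
wrist_force: [-0.4, -0.0, -0.4]
finger_gap: 0.0146
q [-0.8383  0.0029 -0.7146  0.376   0.1902 -0.3504] tcp [ 0.3905 -0.2787  0.289 ] F [-0.4229 -0.0465 -0.403 ] gap 0.014632206771980414 t 10.7
hood: tip root [-0.0403 -0.0255  0.2125] ball [-0.0403  0.0185  0.2125] tilt 29.28383291644428 yawerr 0.007677878187952859
1.28 30 [-1.9 -1.   7.9] [-0.01 -0.68  0.  ]
1.34 30 [-5. -0.  5.] [0. 0. 0.]
1.4 30 [-5.3  0.   4.7] [0. 0. 0.]
1.45 30 [-4.6 -0.   3.7] [0. 0. 0.]
1.5 30 [-4.8 -0.   3.4] [0. 0. 0.]
1.55 30 [-5.  -0.   3.2] [0. 0. 0.]
end tcp hood [-0.1839 -0.0265  0.2783]
```

View pics/e5.png

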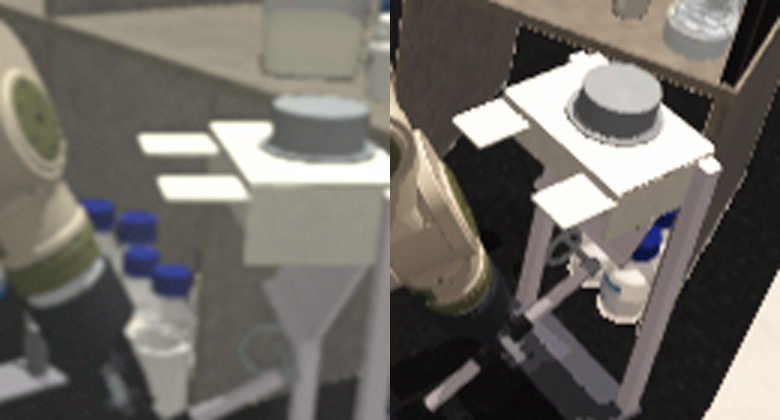

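```bash
python3 -m crank '[[-2,0,8,0,-0.7,0,0],[-5,0,5,0,0,0,0],[-5,0,4.7,0,0,0,0],[-2.5,0,2,0,0,0,0],[-2.5,0,2,0,0,0,0],[0,0,0,0,0,0,0],[0,0,0,0,0,0,0],[0,0,0,0,0,0,0]]'
python3 st.py e6
```

```text
clock: 11.8
tcp_pos: [0.4135, -0.2895, 0.2783]
orientation: [0.253, 0.212, 0.942, -0.057]
wrist_force: [-0.5, -1.2, -1.0]
finger_gap: 0.0146
q [-0.8168  0.0607 -0.6906  0.3264  0.1843 -0.3287] tcp [ 0.4135 -0.2895  0.2783] F [-0.453  -1.1627 -0.9962] gap 0.014569143571105227 t 11.8
hood: tip root [-0.0139 -0.0255  0.2041] ball [-0.0139  0.0185  0.2041] tilt 30.007830699407695 yawerr -0.004156567547065842
```

View pics/e6.png

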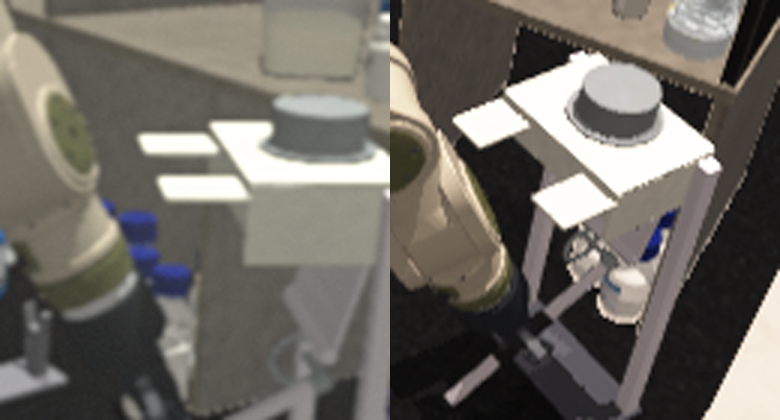

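```bash
python3 -m crank '[[-1.7,0,1.1,0,0,0,0],[-1.7,0,1.1,0,0,0,0],[-1.7,0,1.1,0,0,0,0],[-1.7,0,1.1,0,0,0,0],[0,0,0,0,0,0,0],[0,0,0,0,0,0,0],[0,0,0,0,0,0,0],[0,0,0,0,0,0,0]]'
python3 st.py e7
```

```text
clock: 12.9
tcp_pos: [0.4191, -0.2919, 0.2761]
orientation: [0.25, 0.212, 0.943, -0.056]
wrist_force: [-11.6, 3.0, 0.4]
finger_gap: 0.0143
q [-0.8107  0.0761 -0.678   0.3285  0.1796 -0.3228] tcp [ 0.4191 -0.2919  0.2761] F [-11.6126   2.9618   0.351 ] gap 0.014279977498303406 t 12.9
hood: tip root [-0.0083 -0.0254  0.2008] ball [-0.0082  0.0186  0.2008] tilt 29.659703474385832 yawerr -0.10274535085035139
```

View pics/e7.png

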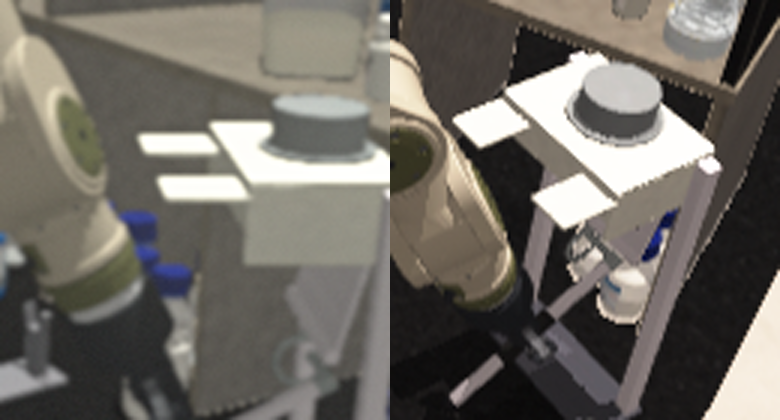

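```bash
sed -i 's/a\[120:260,300:430\]/a[160:300,340:470]/' st.py
python3 -m crank '[[3.5,0,-2.3,0,0,0,0],[3.5,0,-2.3,0,0,0,0],[3.5,0,-2.3,0,0,0,0],[3,0,-2,0,0,0,0],[0,0,0,0,0,0,0],[0,0,0,0,0,0,0],[0,0,0,0,0,0,0],[0,0,0,0,0,0,0]]'
python3 st.py e8
```

```text
clock: 14.0
tcp_pos: [0.4064, -0.2862, 0.2788]
orientation: [0.253, 0.212, 0.942, -0.057]
wrist_force: [-0.3, 0.7, -3.0]
finger_gap: 0.0146
q [-0.8236  0.0455 -0.7052  0.3281  0.1876 -0.3349] tcp [ 0.4064 -0.2862  0.2788] F [-0.2902  0.6851 -2.9583] gap 0.014554869643185602 t 14.0
hood: tip root [-0.0218 -0.0255  0.2046] ball [-0.0218  0.0185  0.2046] tilt 30.006465017246853 yawerr 0.0008528684759595722
```

View pics/e8.png

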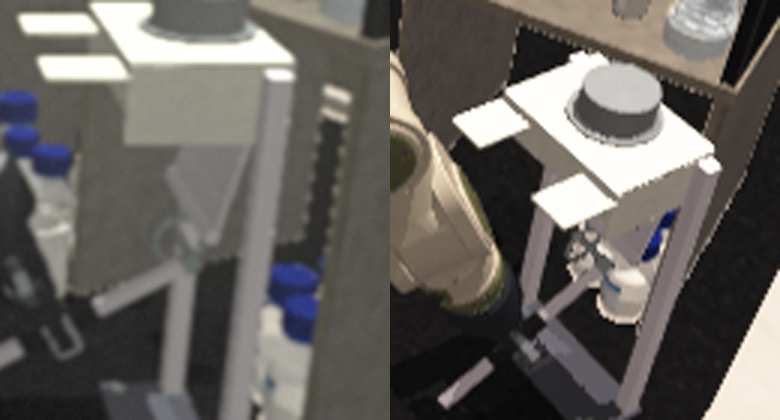

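```bash
python3 - <<'E'
from hood import *
p,r=cur();g,ro,b=tip(p,r)
cd=calibration("side")
for n,x in (("root",ro),("ball",b),("eye",tow([-.0258,0,.207])),("y0 prong",tow(toh(ro)*[1,0,1]))): print(n,(proj(cd,x)-[340,160])*3, ((proj(cd,x)-[340,160])*3-[110,180])*5)
im=cv2.imread("pics/e8.png");cv2.imwrite("pics/e8z.png",cv2.resize(im[180:300,110:260],None,fx=5,fy=5))
E
```

```text
root [191.7484 258.9084] [408.7421 394.542 ]
ball [177.9237 234.7362] [339.6187 273.6809]
eye [179.101  241.9625] [345.5051 309.8124]
y0 prong [183.6057 244.6707] [368.0286 323.3533]
```

View pics/e8z.png

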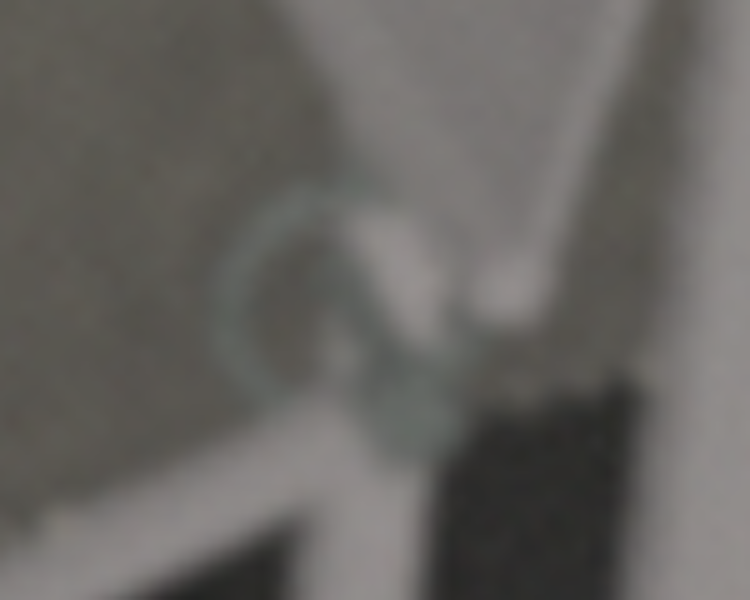

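```bash
python3 -m crank '[[2,0,-1,0,0,0,0],[0,-7,0,0,0,0,0],[0,-7,0,0,0,0,0],[0,-7,0,0,0,0,0],[0,-7,0,0,0,0,0],[0,-7,0,0,0,0,0],[0,-7,0,0,0,0,0],[0,0,0,0,0,0,0]]'
python3 st.py e9
```

```text
clock: 15.1
tcp_pos: [0.3861, -0.3238, 0.2787]
orientation: [0.253, 0.212, 0.942, -0.057]
wrist_force: [-0.0, 0.2, -1.1]
finger_gap: 0.015
q [-0.9156  0.0635 -0.6827  0.3496  0.2299 -0.4172] tcp [ 0.3861 -0.3238  0.2787] F [-0.016   0.1631 -1.0573] gap 0.014969927523822434 t 15.1
hood: tip root [-0.024  -0.0683  0.2045] ball [-0.024  -0.0243  0.2045] tilt 30.012484666985333 yawerr -0.04924963184880079
```

View pics/e9.png

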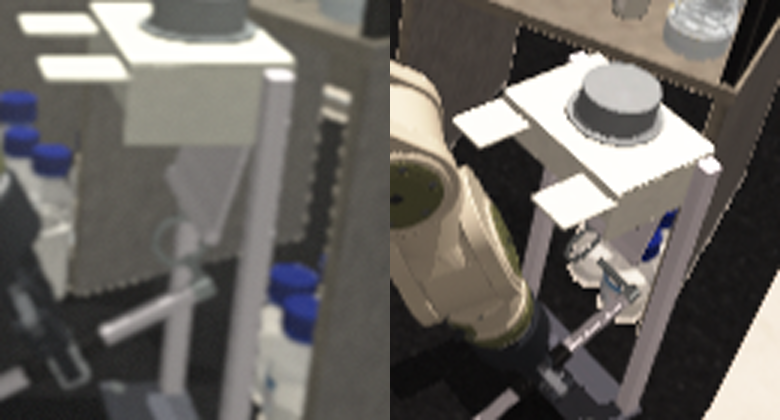

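```bash
python3 -m crank '[[9,0,-5,0,0,0,0],[20,0,-12,0,0,0,0],[20,0,-12,0,0,0,0],[20,0,-11,0,0,0,0],[-10,0,-17,0,0,0,0],[-15,0,-26,0,0,0,0],[-15,0,-26,0,0,0,0],[0,0,0,0,0,0,0]]'
python3 -m crank '[[0,0,0,0,6,0,0],[0,0,0,0,8,0,0],[0,0,0,0,8,0,0],[0,0,0,0,8,0,0],[0,0,-10,0,0,0,0],[0,0,-20,0,0,0,0],[0,0,-15,0,0,0,0],[0,0,0,0,0,0,0]]'
python3 st.py e10
```

```text
clock: 16.2
tcp_pos: [0.3146, -0.2896, 0.361]
orientation: [0.254, 0.211, 0.942, -0.059]
wrist_force: [-0.0, -0.0, -1.1]
finger_gap: 0.0146
clock: 17.2
tcp_pos: [0.3143, -0.2892, 0.4048]
orientation: [0.002, 0.219, 0.976, -0.001]
wrist_force: [0.5, 0.1, -0.7]
finger_gap: 0.0145
q [-0.9324  0.025  -0.3035  1.2382  0.0007 -0.4907] tcp [ 0.3143 -0.2892  0.4048] F [ 0.4974  0.0987 -0.7438] gap 0.014536902780443043 t 17.2
hood: tip root [-0.1645 -0.0678  0.2502] ball [-0.1645 -0.0238  0.2502] tilt 0.22622932234762033 yawerr -0.010314703406998011
```

View pics/e10.png

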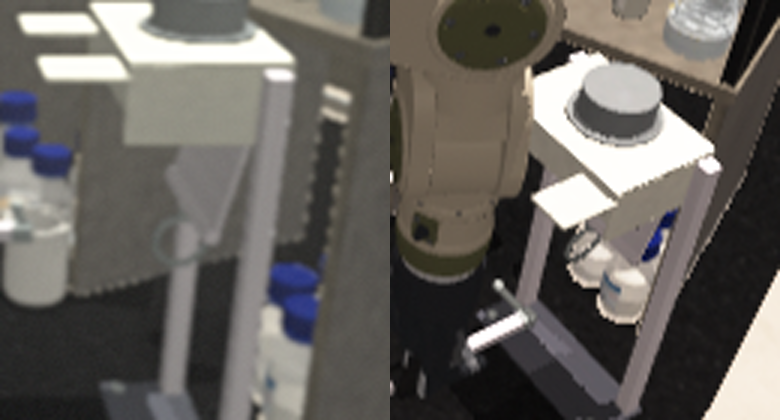

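```bash
python3 -m crank '[[0,50,0,0,0,0,0],[0,53,0,0,0,0,0],[0,53,0,0,0,0,0],[0,53,0,0,0,0,0],[0,53,0,0,0,0,0],[0,53,0,0,0,0,0],[-1,53,0,0,0,0,0],[-2,51,0,0,0,0,0]]'
python3 -m crank '[[0,0,0,0,0,-7,0],[0,0,0,0,0,-8,0],[0,0,0,0,0,-8,0],[0,0,0,0,0,-7.5,0],[0,0,20,0,0,0,0],[0,0,20,0,0,0,0],[0,0,20,0,0,0,0],[0,0,0,0,0,0,0]]'
python3 - <<'E'
from hood import *
s=get_state();p,r=cur(s);print(p,s["orientation"],s["joint_pos"],s["wrist_force"])
M=r.as_matrix();print("tool x yaw",np.degrees(np.arctan2(M[1,0],M[0,0])),"z axis",M[:,2])
for n in("wrist","side","scene"): cv2.imwrite(f"pics/f_{n}.png",read_camera(n))
E
```

```text
clock: 18.3
tcp_pos: [0.4964, 0.0902, 0.4028]
orientation: [-0.0, 0.219, 0.976, 0.0]
wrist_force: [0.5, -0.3, -0.6]
finger_gap: 0.0147
clock: 19.3
tcp_pos: [0.4951, 0.0884, 0.3414]
orientation: [-0.002, -0.045, 0.999, 0.0]
wrist_force: [0.3, 0.8, -0.4]
finger_gap: 0.0147
[0.4951 0.0884 0.3414] [-0.0022 -0.0454  0.999   0.0001] [ 0.0168  0.2059 -0.2542  1.115   0.0002 -0.0739] [ 0.2888  0.7614 -0.3901]
tool x yaw -174.80132097686703 z axis [-0.0043  0.0001 -1.    ]
```

View pics/f_wrist.png

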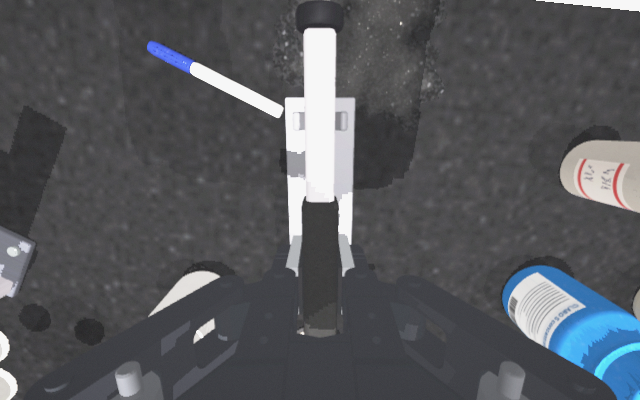

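View pics/f_side.png

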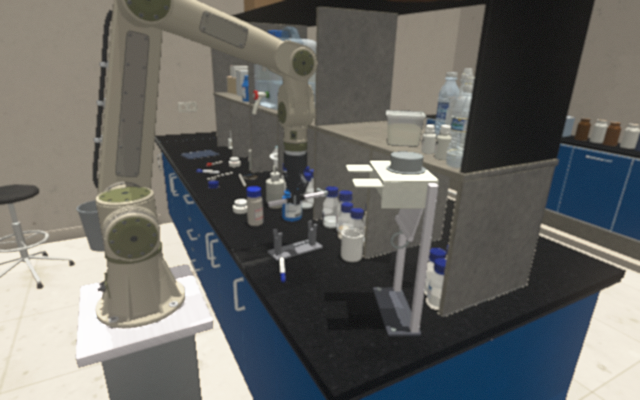

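View pics/f_scene.png

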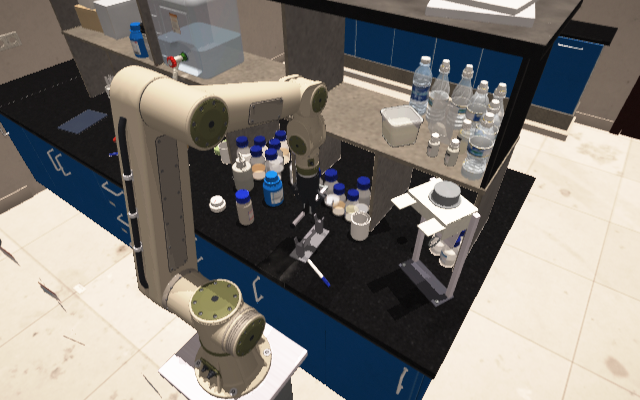

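```bash
python3 - <<'E'
from hood import *
p,r=cur();M=r.as_matrix();c=calibration("wrist");g=p+.155*M[:,2]
P=lambda x,y,z:proj(c,g+M@np.array([x,y,-z]))
print("sleeve end top",P(.035,0,.008),"butt bar top",P(.098,0,.006),"cap end",P(.108,0,.006),"widths @.095",P(.095,.006,.006)-P(.095,-.006,.006),"@.045",P(.045,.006,.006)-P(.045,-.006,.006))
im=cv2.imread("pics/f_wrist.png").astype(int)
for row in (35,60,100,130,160,190):
    g1=im[row,280:360].min(1); e=np.where(g1>225)[0]+280; print(row,e.min(),e.max(),(e[-1]+e[0])/2)
print("col",[ (i,im[i,320].max()) for i in list(range(22,34))+list(range(194,206))])
E
python3 - <<'E'
import cv2,numpy as np
im=cv2.imread("pics/f_side.png");im2=cv2.imread("pics/f_scene.png")
cv2.imwrite("pics/f_z.png",np.hstack([cv2.resize(im[165:265,255:345],(390,433),interpolation=2),cv2.resize(im2[180:270,270:350],(390,433),interpolation=2)]))
E
```

```text
sleeve end top [319.4088 200.6146] butt bar top [319.288   32.3724] cap end [319.2633   0.775 ] widths @.095 [32.7979 -0.0264] @.045 [29.0893 -0.0074]
35 304 335 319.5
60 305 334 319.5
100 285 334 309.5
130 286 333 309.5
160 306 333 319.5
190 288 333 310.5
col [(22, np.int64(69)), (23, np.int64(58)), (24, np.int64(51)), (25, np.int64(51)), (26, np.int64(51)), (27, np.int64(94)), (28, np.int64(212)), (29, np.int64(246)), (30, np.int64(247)), (31, np.int64(247)), (32, np.int64(247)), (33, np.int64(247)), (194, np.int64(241)), (195, np.int64(241)), (196, np.int64(241)), (197, np.int64(241)), (198, np.int64(241)), (199, np.int64(241)), (200, np.int64(241)), (201, np.int64(229)), (202, np.int64(140)), (203, np.int64(62)), (204, np.int64(63)), (205, np.int64(63))]
```

View pics/f_z.png

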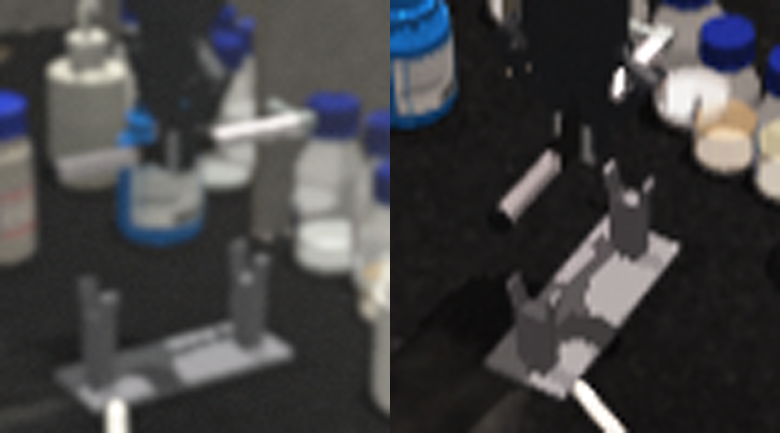

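```bash
python3 - <<'E'
from hood import *
p,r=cur();g,ro,b=tip(p,r)
for n,o in(("side",(255,165,4.333,0)),("scene",(270,180,4.85,390))):
    c=calibration(n)
    for m,x in(("root",ro),("ball",b),("butt",g+.103*r.as_matrix()[:,0])):
        q=proj(c,x);print(n,m,(q[0]-o[0])*o[2]+o[3],(q[1]-o[1])*o[2])
print("cmd delta to place (tool)",r.as_matrix().T@(np.array([.4962,.0889,.2253])-p)*1000)
E
```

```text
side root 304.8813674221449 119.10174934422864
side ball 274.30223327367037 103.90563388819908
side butt 51.938528406082625 169.70651272621026
scene root 660.3411668454908 34.443735859693014
scene ball 609.9593424844791 15.909114903025763
scene butt 498.00473516513136 218.2470150344895
cmd delta to place (tool) [  0.1166   0.5129 118.7529]
```

```bash
python3 -m crank '[[0,0.5,20,0,0,0,0],[0,0,25,0,0,0,0],[0,0,25,0,0,0,0],[0,0,10,0,0,0,0],[0,0,0,0,0,0,0],[0,0,0,0,0,0,0],[0,0,0,0,0,0,0],[0,0,0,0,0,0,0]]'
python3 - <<'E'
from hood import *
s=get_state();p,r=cur(s);print(p,s["wrist_force"],r.as_matrix()[:,2])
print("delta",r.as_matrix().T@(np.array([.4962,.0889,.2253])-p)*1000)
im=read_camera("side");im2=read_camera("scene")
cv2.imwrite("pics/g_z.png",np.hstack([cv2.resize(im[165:265,255:345],(390,433),interpolation=2),cv2.resize(im2[180:270,270:350],(390,433),interpolation=2)]))
E
```

```text
clock: 20.45
tcp_pos: [0.4963, 0.0889, 0.2642]
orientation: [0.001, -0.045, 0.999, -0.0]
wrist_force: [-0.2, 0.5, -2.2]
finger_gap: 0.0147
[0.4963 0.0889 0.2642] [-0.2285  0.4908 -2.1517] [ 0.0012 -0.     -1.    ]
delta [ 0.1861  0.0197 38.8803]
```

View pics/g_z.png

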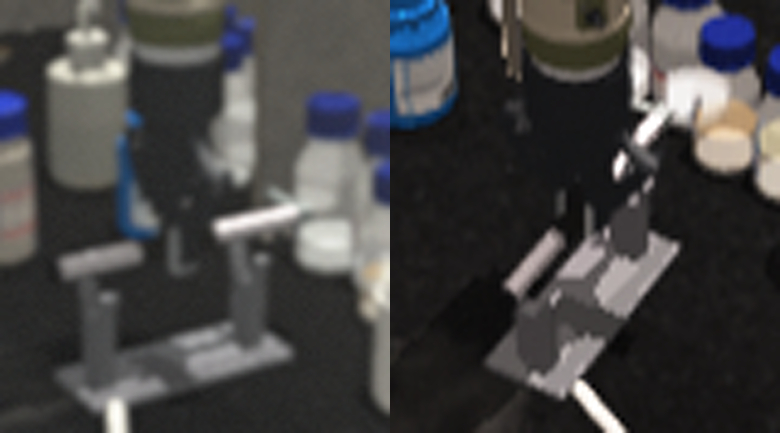

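Aligned over the slots, so I'm lowering it.

```bash
python3 -m crank '[[0,0,10,0,0,0,0],[0,0,10,0,0,0,0],[0,0,8,0,0,0,0],[0,0,5,0,0,0,0],[0,0,4,0,0,0,0],[0,0,1.5,0,0,0,0],[0,0,0,0,0,0,0],[0,0,0,0,0,0,0]]'
python3 - <<'E'
from hood import *
s=get_state();p,r=cur(s);print(p,s["wrist_force"],r.as_matrix()[:,2])
E
```

```text
clock: 21.55
tcp_pos: [0.4962, 0.0889, 0.2253]
orientation: [0.0, -0.045, 0.999, -0.0]
wrist_force: [-0.3, -0.1, 1.4]
finger_gap: 0.015
[0.4962 0.0889 0.2253] [-0.3364 -0.0535  1.3516] [ 0.0006 -0.     -1.    ]
```

```bash
python3 -m crank '[[0,0,0,0,0,0,0.3],[0,0,0,0,0,0,0.4],[0,0,0,0,0,0,0.6],[0,0,0,0,0,0,1],[0,0,0,0,0,0,1],[0,0,0,0,0,0,1],[0,0,0,0,0,0,1],[0,0,0,0,0,0,1]]'
python3 -m crank '[[0,0,-10,0,0,0,1],[0,0,-25,0,0,0,1],[0,0,-30,0,0,0,1],[0,0,-15,0,0,0,1],[0,0,0,0,0,0,1],[0,0,0,0,0,0,1],[0,0,0,0,0,0,1],[0,0,0,0,0,0,1]]'
python3 - <<'E'
from hood import *
s=get_state();print(s["tcp_pos"],s["wrist_force"],s["finger_gap"])
cv2.imwrite("pics/i_wrist.png",read_camera("wrist"))
im=read_camera("side");im2=read_camera("scene")
cv2.imwrite("pics/i_z.png",np.hstack([cv2.resize(im[165:265,255:345],(390,433),interpolation=2),cv2.resize(im2[180:270,270:350],(390,433),interpolation=2)]))
E
```

```text
clock: 22.55
tcp_pos: [0.4961, 0.0889, 0.225]
orientation: [0.0, -0.045, 0.999, -0.0]
wrist_force: [0.4, -0.0, 0.0]
finger_gap: 0.0848
clock: 23.55
tcp_pos: [0.4958, 0.0889, 0.3042]
orientation: [-0.001, -0.045, 0.999, 0.0]
wrist_force: [0.2, 0.9, 0.0]
finger_gap: 0.0855
[0.4958 0.0889 0.3042] [0.1782 0.9036 0.0434] 0.085489530708807
```

View pics/i_wrist.png

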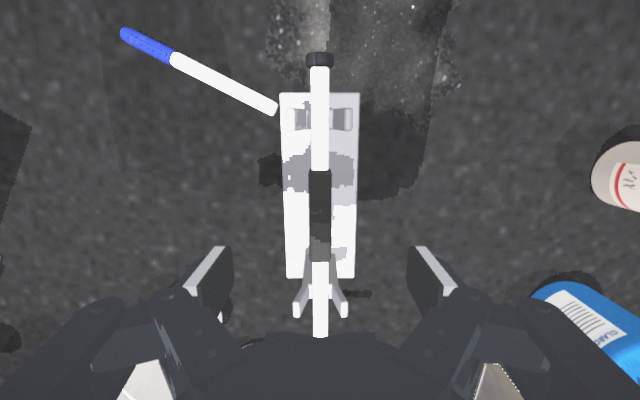

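View pics/i_z.png

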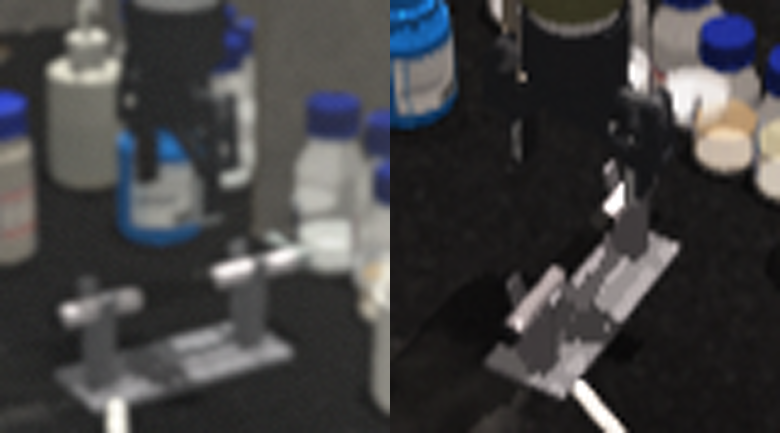

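```bash
python3 -m crank '[[0,0,-25,0,0,0,1],[0,0,-30,0,0,0,1],[0,0,-25,0,0,0,1],[0,0,0,0,0,0,1],[0,0,0,0,0,0,1],[0,0,0,0,0,0,1],[0,0,0,0,0,0,1],[0,0,0,0,0,0,1]]'
python3 - <<'E'
from hood import *
cd=calibration("side")
im=read_camera("side");im0=cv2.imread("pics/a_side.png")
cv2.imwrite("pics/j.png",np.hstack([cv2.resize(x[140:300,230:450],(400,291),interpolation=2) for x in(im0,im)]))
cv2.imwrite("pics/jz.png",cv2.resize(im[200:270,370:430],None,fx=7,fy=7,interpolation=2))
for t in (1.2,1.3,1.35): print(t,(proj(cd,tow([-.118*np.cos(t),0,.322-.118*np.sin(t)]))-[370,200])*7)
E
```

```text
clock: 24.7
tcp_pos: [0.496, 0.0889, 0.3846]
orientation: [-0.0, -0.045, 0.999, 0.0]
wrist_force: [0.3, -1.1, -0.4]
finger_gap: 0.0854
1.2 [161.1696 271.8021]
1.3 [191.9382 281.2935]
1.35 [207.7453 284.9291]
```

View pics/j.png

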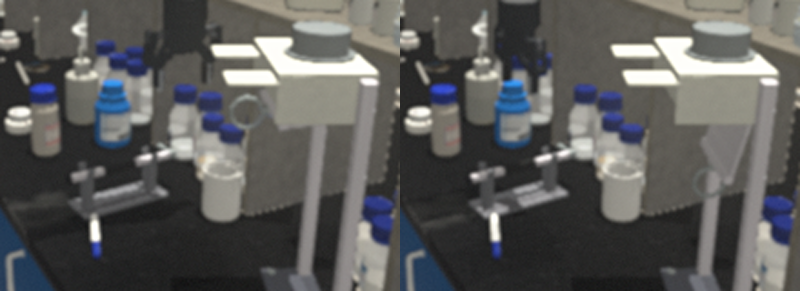

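View pics/jz.png

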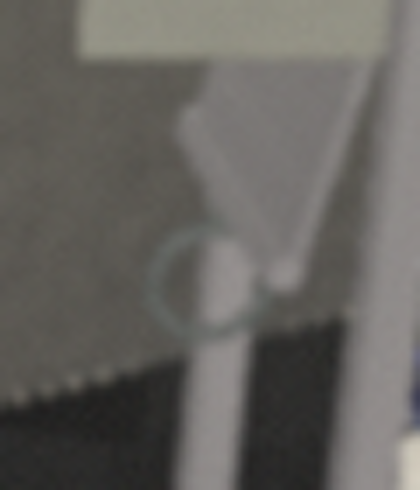

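The ring centre sits at (208,283) in the zoomed crop, and 1.35 rad predicts (208,285). The pole, bottle, jar and cup look the same as in the first picture.

```bash
python3 -c "
from workcell import *
print(hand_in())"
```

```text
the job is handed in; nothing more can be done
None
```

The hatch is open to its stop, and the pole is back in its cradle. I handed the job in at about 25 s of the 67 s allowed; no verdict was reported.

- **What I did:** I took the pole by its sleeve, put the prong through the eye from the right, and pulled the hatch down along its arc. The pole's slope went from 15° to 30° on the way. At the stop I felt about 12 N. I then backed off, unhooked, and laid the pole back at the same pose I had gripped it.
- **Hatch:** in the last side picture the eye is within about 0.3 pixel of where 1.35 rad (fully open) puts it.
- **Pole:** it lies in both forks, with the same offset to the cradle plate as before within about a pixel.
- **Bystanders:** the bottle, cup and jar look unmoved next to the first picture.
- **Contact:** apart from the push at the stop, the wrist readings after each move stayed within about 3 N. The hand and arm looked clear of the hood in the pictures I checked, and the gripper was open and touching nothing at the end.
- **Small disagreements:** while backed off at the stop, the hook end looked about 4 mm lower than calculated, and the contact point was about 5 mm past where I expected it. Both were within the hole's slack.

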